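# Slide the bamboo board out over the step's edge

## Task

Push the thin bamboo board along the raised white step, towards the step's left-hand end, until the end with the dark stripe sticks out and the step's edge runs under the stripe across the board's whole width, so that a cook can get their fingers under it. Slide it flat on the step with the fingers only: do not pick it up, tip it or let it fall. Leave the pot, the jar, the spoon holder and the ladle where they stand.

Things in the scene. Friction and masses are not known exactly. Their poses are not given: they have to be found in the camera images.
- step: raised white worktop step, a fixed slab 340 (its x) by 460 (its y) by 50 mm high on the grey counter; origin at the centre of its underside, so its flat top is 50 mm above the origin; z up. Its +y axis points to its left-hand end (left as the robot sees it). It may be turned up to 0.25 rad either way.
- step_edge (a point): middle of the step's upper left-hand edge, 230 mm from the step's centre along its +y, at the height of its top; the straight edge runs along the step's x, 170 mm to each side of this point. Axes are those of the step. The board has to come out over this edge.
- board: loose thin bamboo board, 140 (its x) by 220 (its y) by 10 mm thick, about 0.24 kg, lying flat on the step; origin at the centre of its underside, z up. Its +y end (the striped end) points to the step's left-hand edge, give or take 0.15 rad of yaw. It slides with ordinary friction (about 1 to 3 N) and stops when it is no longer pushed. The dark stripe, 18 mm wide, runs right across its upper face, its centre line 50 mm from the +y end, that is 60 mm from the board's centre.
- stripe_near (a point): end of the stripe's centre line at the board's -x side (the side nearer the robot), on the upper face: 60 mm along the board's +y and 70 mm along its -x from its origin.
- stripe_far (a point): end of the stripe's centre line at the board's +x side (farther from the robot), on the upper face: 60 mm along the board's +y and 70 mm along its +x from its origin.
- board_back (a point): middle of the board's back end face (opposite the striped end), half-way up its thickness, 110 mm along the board's -y from its origin. The step's bare top behind it gives at least 80 mm of room.
- jar: bystander: loose glass jar with a blue screw cap, 60 mm in diameter, 100 mm high, about 0.35 kg, standing on the step beside the board on the side away from the robot; origin at the centre of its underside.
- pot: bystander: loose white enamel pot with its lid on, 176 mm in diameter, 136 mm high with the lid's knob, 226 mm over its two side handles, 1.6 kg, on the counter to the left of the step; origin at the centre of its underside.
- holder: bystander: loose bamboo spoon holder, 90 mm in diameter, 130 mm high, with three wooden spoons sticking out to about 260 mm height, on the counter to the right of the step; origin at the centre of its underside.
- ladle: bystander: loose steel ladle lying on the counter to the right of the step, bowl 80 mm in diameter and 30 mm high centred at its origin (underside), handle reaching 240 mm along its -x.

How it is judged:
At the end, for the whole second after the job is handed in: The step's left edge runs under the stripe across the board's width: both ends of the stripe's centre line within 10 mm of the edge line and between the step's sides; board flat on the step, at rest; pot, jar, holder and ladle upright, within 20 mm of their places (y of stripe_near in the frame of step_edge between -0.01 and 0.01 m and x of stripe_near in the frame of step_edge between -0.17 and 0.17 m and y of stripe_far in the frame of step_edge between -0.01 and 0.01 m and x of stripe_far in the frame of step_edge between -0.17 and 0.17 m and z of board in the frame of step between 0.046 and 0.054 m and angle between board's own z axis and vertical below 0.04 rad and linear speed of board below 0.01 m/s and angular speed of board below 0.05 rad/s and distance of each of pot, jar, holder, ladle from where it was at the start of the episode below 0.02 m and angle between each of pot, jar, holder, ladle's own z axis and vertical below 0.15 rad); the robot touches nothing.
It fails at once if the board is lifted off the step (more than 12 mm) (z of board in the frame of step above 0.062 m).
It fails at once if the board falls off the step (z of board in the frame of step below 0.035 m).
It fails at once if the board is tipped (more than 0.15 rad) (angle between board's own z axis and vertical above 0.15 rad).
It fails at once if the pot, jar, spoon holder or ladle is moved more than 20 mm or knocked over (distance of any of pot, jar, holder, ladle from where it was at the start of the episode above 0.02 m or angle between any of pot, jar, holder, ladle's own z axis and vertical above 0.25 rad).
It also fails if it takes over 40 s, if anything falls off the work surface, if the arm or the gripper's body presses on something with over 40 N, if the wrist force passes 120 N, or if a joint passes its speed limit or range.

## Robot

A 6-joint arm with a two-finger parallel gripper is mounted at the origin on the work surface. World frame = base frame: x ahead of the robot, y to its left, z up, the work surface at z = 0. Lengths are in m, angles in rad, forces in N, time in s.
With the tool pointing down it reaches from about 0.35 to 0.975 m from the base axis. Payload 4.9 kg.
Tool frame: the origin (TCP) lies between the finger pads; the fingertips stand 8 mm ahead of it and the grasp point (between the pads) lies 11 mm behind it; z points along the fingers, y is the direction in which the jaws open and shut (so a half turn about z gives the same grasp; the last joint's range is limited). The gripper opens to 85 mm and grips with 20 to 120 N. Pads are 22 mm wide; open, the fingers measure 114 mm over their backs; the gripper's body (76 mm by 85 mm) begins 54 mm behind the grasp point. The pads swing forward as they close: fully open they stand 13 mm farther back than shut.
Start: joints at [1.169, 0.053, 1.613, -0, 1.476, -0.119], TCP at [0.174, 0.6, 0.201] pointing down, gripper open.
Joint ranges: [-3.01, 3.01], [-1.01, 2.22], [0.06, 2.58], [-1.02, 4.17], [0.09, 2.62], [-3.14, 3.14]. Speed limits (rad/s): [2.57, 2.57, 3.14, 3.14, 3.14, 3.14].

## Interface

Orientations are given as a rotation vector (axis times angle).
In Python, from station import ctrl gives the robot as it stands. The module is installed in compiled form; this text tells all that it offers.
- The arm moves only by the shell command python3 -m creep 'ROWS' [FORCE]. ROWS is JSON, a list of rows, each an object with "hand": the opening, from 0 (shut) to 1 (fully open); "translation": the shift along the tool's x, y, z in cm, a list of three; "delta_rot": the turn, a rotation vector about the tool's x, y, z in degrees, a list of three. A call has 1 to 8 rows; each row shifts and turns the commanded pose from where the row before left it, along the tool's axes as they then stand; what a row does not reach is not made up. A row lasts 1/8 s, in which the tool goes at most 62.5 mm and 10.7 degrees, less where a joint would pass 70% of its speed; a pose out of reach is approached as far as the arm can. A call with a gripper value outside its range is refused whole. The fingers move at their own pace and stop on an object; FORCE is the grip in N (left out, the last holds). Time passes only in rows, so rows that do not move let the fingers close. It gives the time, the measured TCP pose, the force and the opening at its end, in the units of the state.
- ctrl.get_obs(): the state, without advancing time (a new reading comes with each control period).
- ctrl.get_image(name): name is "side" or "top" or "wrist"; returns (picture, depth): 400x640x3 uint8, red, green, blue; 400x640 float32, m along the optical axis (not along the pixel's ray), 0 where there is no reading.
- ctrl.calibration(name): a dict with "fx", "fy", "cx", "cy" (pixels), "dist" ([k1, k2, p1, p2, k3] as OpenCV has them; the pictures are not rectified), "T" (4x4, takes a point from camera to world coordinates). Camera axes: x right, y up, looking along -z (the intrinsics and any distortion apply to the point x, -y, -z); pixel columns grow to the right and rows downward; lengths in m; the calibration is good to about 2 mm. A picture is of the moment at which its call begins: read the wrist's pose just before it. calibration takes no time and is no camera call; for the wrist camera it gives the pose at the moment of the call.
- ctrl.finish_job(): hands the job in, once; it reports no verdict.
The state is a dict: "t": time; "q": joint angles; "dq": joint speeds; "effort": joint torques, N m; "tool_pos": TCP position; "tool_rot": TCP orientation; "contact_force": force on the tool from outside, world axes, zero at the start; "wrist_torque": the same for the moment, N m; "opening": finger opening in m.
Only numpy, scipy, OpenCV 4.12 (cv2) and the standard library are available. Lean on these libraries where they do the work, as an engineer would, in place of code of your own. Each camera call takes 0.05 s, during which the arm holds its last target.

## Working session

There is one attempt and no reset: what is moved stays moved. The work goes in short steps, Python scripts to look and compute and a shell command to move; the robot and the scene stay as the last step left them, time stands still between calls to the robot, and variables do not carry over. Pictures are saved under pics/ and viewed, and the job is handed in when it is done.

```bash
mkdir -p pics; cat > h.py <<'E'
import numpy as np, cv2
from station import ctrl
from scipy.spatial.transform import Rotation as R
def snap(name,fn):
    c=ctrl.calibration(name); im,d=ctrl.get_image(name)
    cv2.imwrite(f'pics/{fn}.png',im[:,:,::-1]); np.savez(f'pics/{fn}.npz',im=im,d=d,**{k:np.array(v) for k,v in c.items()})
    return im,d,c
def ray(c,uv):
    K=np.array([[c['fx'],0,c['cx']],[0,c['fy'],c['cy']],[0,0,1.]])
    p=cv2.undistortPoints(np.array(uv,float).reshape(-1,1,2),K,np.array(c['dist'],float)).reshape(-1,2)
    return np.c_[p[:,0],-p[:,1],-np.ones(len(p))]
def on_plane(c,uv,z):
    T=np.array(c['T']); r=ray(c,uv)@T[:3,:3].T; o=T[:3,3]
    return o+r*((z-o[2])/r[:,2])[:,None]
def cloud(c,d):
    v,u=np.mgrid[0:d.shape[0],0:d.shape[1]]
    r=ray(c,np.c_[u.ravel(),v.ravel()])*d.reshape(-1,1)
    T=np.array(c['T']); return (r@T[:3,:3].T+T[:3,3]).reshape(*d.shape,3)
E
python3 - <<'E'
from h import *
o=ctrl.get_obs(); print({k:np.round(v,3).tolist() for k,v in o.items()})
print(np.round(R.from_rotvec(o['tool_rot']).as_matrix(),3))
for n in('top','side'):
    im,d,c=snap(n,n+'0'); print(n,np.round(c['T'],3).tolist())
E
```

```text
{'t': 0.0, 'q': [1.169, 0.053, 1.614, -0.0, 1.476, -0.119], 'dq': [0.0, -0.0, -0.001, -0.001, 0.0, -0.002], 'effort': [-0.001, -39.369, -37.017, -0.0, 0.007, -0.0], 'tool_pos': [0.174, 0.6, 0.2], 'tool_rot': [-0.443, -3.11, 0.003], 'contact_force': [0.492, 0.142, 0.237], 'wrist_torque': [-0.016, 0.041, 0.019], 'opening': 0.085}
[[-0.96   0.279 -0.001]
 [ 0.279  0.96  -0.002]
 [ 0.    -0.002 -1.   ]]
top [[-0.013, 0.99, -0.144, 0.386], [-1.0, -0.013, -0.001, 0.01], [-0.003, 0.144, 0.99, 1.581], [0.0, 0.0, 0.0, 1.0]]
side [[0.814, 0.417, -0.405, 0.063], [-0.581, 0.576, -0.574, -0.728], [-0.006, 0.703, 0.711, 0.972], [0.0, 0.0, 0.0, 1.0]]
```

View pics/top0.png

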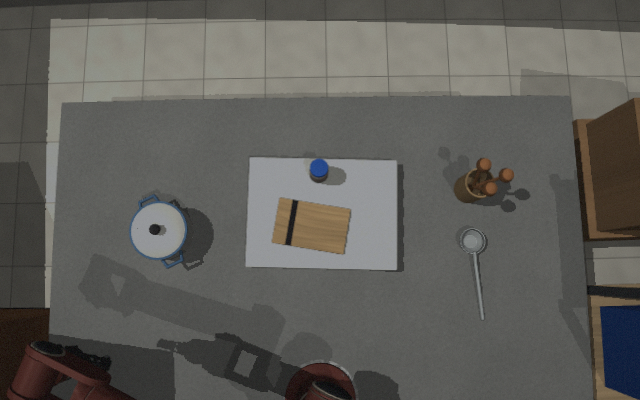

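View pics/side0.png

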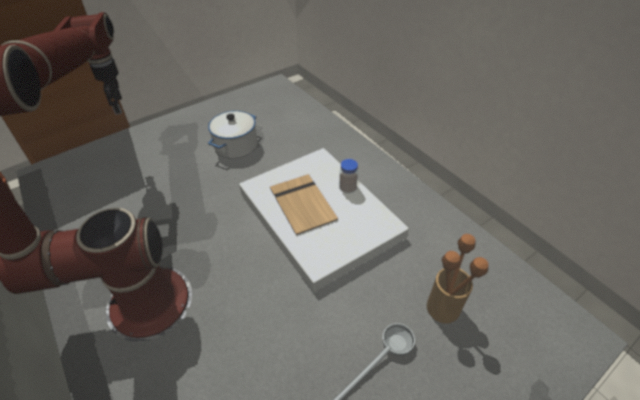

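The top view shows the step at columns 247-397, rows 157-270. The board runs from about (281,198) to (346,253), with the stripe at about (292,222). The jar is at (319,170), the pot at (158,230), the holder at (475,187) and the ladle at (472,240). Next I'll measure these.

```bash
cat >> h.py <<'E'
def fit(P,L,W,guess):
    """fit rectangle outline (L along y, W along x) to boundary pts by least squares -> x,y,yaw"""
    from scipy.optimize import least_squares
    def res(s):
        c_,s_=np.cos(s[2]),np.sin(s[2]); q=(P-s[:2])@np.array([[c_,-s_],[s_,c_]])
        dx=np.abs(q[:,0])-W/2; dy=np.abs(q[:,1])-L/2
        return np.where((dx>0)&(dy>0),np.hypot(dx,dy),np.maximum(dx,dy))
    r=least_squares(res,guess,loss='soft_l1',f_scale=.002); return r.x,np.sqrt(np.mean(r.fun**2))
def measure(im,d,c,verbose=True,name='top',stepfix=None):
    hsv=cv2.cvtColor(im,cv2.COLOR_RGB2HSV); X=cloud(c,d)
    inb=(X[...,0]>.3)&(X[...,0]<.9)&(X[...,1]>-.45)&(X[...,1]<.5)
    wood=((hsv[...,1]>70)&(hsv[...,0]<25)&inb&(X[...,2]>.035)&(X[...,2]<.08)).astype(np.uint8)
    wood=cv2.morphologyEx(wood,cv2.MORPH_CLOSE,np.ones((15,15)))
    def big(m):
        n,l,s,_=cv2.connectedComponentsWithStats(m); k=1+np.argmax(s[1:,4]); return (l==k).astype(np.uint8)
    wood=big(wood)
    st=big((inb&(((X[...,2]>.03)&(X[...,2]<.09)&(hsv[...,2]>110))|(wood>0))).astype(np.uint8))
    out={}
    for n,m,z,L,W in(('step',st,.05,.46,.34),('board',wood,.06,.22,.14)):
        ct=max(cv2.findContours(m,cv2.RETR_EXTERNAL,cv2.CHAIN_APPROX_NONE)[0],key=cv2.contourArea).reshape(-1,2)
        P=on_plane(c,ct,z)[:,:2]; g=[*P.mean(0),0.]
        out[n]=fit(P,L,W,g)
        if verbose: print(n,np.round(out[n][0],4),'rms',round(out[n][1],4), 'size',np.round(cv2.minAreaRect(P.astype(np.float32))[1],3))
    return out,wood,st,X
def R2(a): return np.array([[np.cos(a),-np.sin(a)],[np.sin(a),np.cos(a)]])
def stripe(s,b):
    e=s[:2]+R2(s[2])@[0,.23]
    return [R2(s[2]).T@(b[:2]+R2(b[2])@[x,.06]-e) for x in(-.07,.07)]
E
python3 - <<'E'
from h import *
z=np.load('pics/top0.npz'); c={k:z[k] for k in('fx','fy','cx','cy','dist','T')}
o,w,s,X=measure(z['im'],z['d'],c)
S,B=o['step'][0],o['board'][0]
print(stripe(S,B)); print('back',B[:2]+R2(B[2])@[0,-.11])
print('z step',np.median(X[...,2][(s>0)&(w==0)]),'board',np.median(X[...,2][w>0]))
print('jar',on_plane(c,[(319,168)],.15),'stripe',on_plane(c,[(295,201),(288,244)],.06))
im=z['im'].copy(); im[w>0]=im[w>0]//2+[0,127,0]; im[(s>0)&(w==0)]=im[(s>0)&(w==0)]//2+[127,0,0]
cv2.imwrite('pics/m0.png',cv2.resize(im[130:290,220:420],None,fx=4,fy=4,interpolation=0)[...,::-1])
E
```

```text
step [ 0.562  -0.0156 -0.0376] rms 0.0225 size [0.456 0.339]
board [ 0.5226  0.0183 -0.1763] rms 0.0028 size [0.218 0.138]
[array([-0.10169664, -0.12854009]), array([ 0.03695785, -0.14790325])]
back [ 0.50332327 -0.0900116 ]
z step 0.049654005778037025 board 0.059557662786489884
jar [[ 0.680854   -0.00765863  0.15      ]] stripe [[0.59783927 0.06588022 0.06      ]
 [0.46730888 0.08801181 0.06      ]]
```

View pics/m0.png

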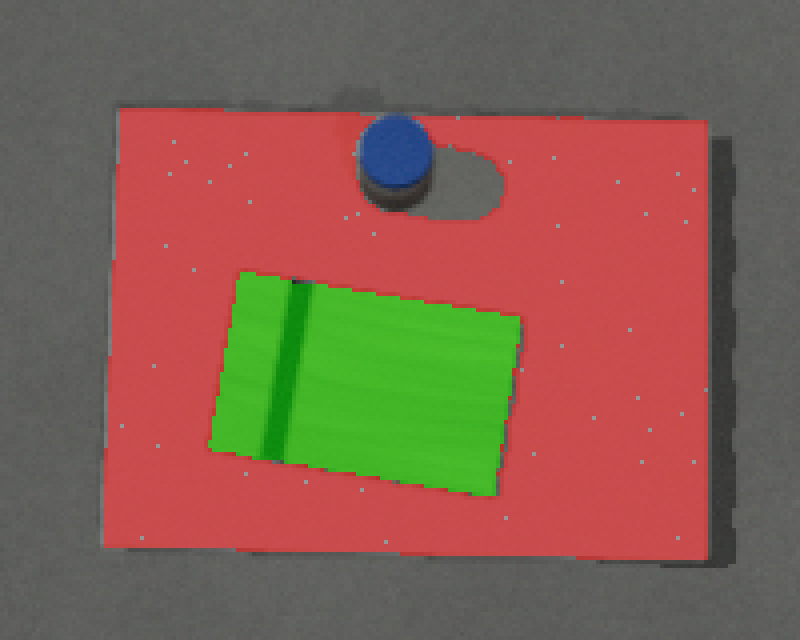

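```bash
sed -i "s/(X\[...,2\]>.03)&(X\[...,2\]<.09)&(hsv\[...,2\]>110)/(X[...,2]>.03)\&(X[...,2]<.2)/" h.py
python3 - <<'E'
from h import *
z=np.load('pics/top0.npz'); c={k:z[k] for k in('fx','fy','cx','cy','dist','T')}
o,w,s,X=measure(z['im'],z['d'],c)
S,B=o['step'][0],o['board'][0]
print(stripe(S,B)); print('back',B[:2]+R2(B[2])@[0,-.11])
m=(X[...,2]>.12)&(X[...,0]<.8)&(X[...,0]>.6)&(abs(X[...,1])<.1); print('jar',np.median(X[m],0))
m=(X[...,2]>.06)&(X[...,0]>.35)&(X[...,0]<.75)&(X[...,1]>.3)&(X[...,1]<.7); print('pot',X[m].min(0),X[m].max(0))
# tool plan
yaw=S[2]; ob=ctrl.get_obs(); M=R.from_rotvec(ob['tool_rot']).as_matrix()
ang=np.degrees(np.arctan2(M[1,1],M[0,1])-yaw); print('turn about tool z',ang)
tx=np.r_[R2(yaw)@[0,1],0]; ty=np.r_[R2(yaw)@[1,0],0]
# in the step frame, where is back centre, corners
f=lambda p:R2(yaw).T@(p-S[:2])
print('step frame back corners',[np.round(f(B[:2]+R2(B[2])@[x,-.11]),3) for x in(-.07,0,.07)],'tcp',f(ob['tool_pos'][:2]))
E
```

```text
step [ 0.5635 -0.0155 -0.0365] rms 0.0025 size [0.456 0.34 ]
board [ 0.5226  0.0183 -0.1763] rms 0.0028 size [0.218 0.138]
[array([-0.10300812, -0.1285191 ]), array([ 0.03562542, -0.14803167])]
back [ 0.50332327 -0.0900116 ]
jar [ 0.68046338 -0.00489718  0.148724  ]
pot [0.39879739 0.38726999 0.06038592] [0.62363669 0.56224352 0.14350588]
turn about tool z 75.88775091403731
step frame back corners [array([-0.127, -0.067]), array([-0.057, -0.077]), array([ 0.012, -0.086])] tcp [-0.41149533  0.60052206]
```

```bash
python3 -m creep '[{"hand":1,"translation":[0,0,0],"delta_rot":[0,0,9.5]},{"hand":1,"translation":[0,0,0],"delta_rot":[0,0,9.5]},{"hand":1,"translation":[0,0,0],"delta_rot":[0,0,9.5]},{"hand":1,"translation":[0,0,0],"delta_rot":[0,0,9.5]},{"hand":1,"translation":[0,0,0],"delta_rot":[0,0,9.5]},{"hand":1,"translation":[0,0,0],"delta_rot":[0,0,9.5]},{"hand":1,"translation":[0,0,0],"delta_rot":[0,0,9.5]},{"hand":1,"translation":[0,0,0],"delta_rot":[0,0,9.5]}]'
python3 -m creep '[{"hand":1,"translation":[-5.2,2.6,0],"delta_rot":[0,0,0]},{"hand":1,"translation":[-5.2,2.6,0],"delta_rot":[0,0,0]},{"hand":1,"translation":[-5.2,2.6,0],"delta_rot":[0,0,0]},{"hand":1,"translation":[-5.2,2.6,0],"delta_rot":[0,0,0]},{"hand":1,"translation":[-5.2,2.6,0],"delta_rot":[0,0,0]},{"hand":1,"translation":[-5.2,2.6,0],"delta_rot":[0,0,0]},{"hand":1,"translation":[-5.2,2.6,0],"delta_rot":[0,0,0]},{"hand":1,"translation":[-5.2,2.6,0],"delta_rot":[0,0,0]}]'
cat >> h.py <<'E'
def tool(S):
    ob=ctrl.get_obs(); M=R.from_rotvec(ob['tool_rot']).as_matrix()
    print('t',ob['t'],'tcp',np.round(ob['tool_pos'],4),'stepframe',np.round(R2(S[2]).T@(np.array(ob['tool_pos'])[:2]-S[:2]),4),'yaw err deg',np.degrees(np.arctan2(M[1,1],M[0,1])-S[2]).round(2),'zaxis',M[:,2].round(3),'F',np.round(ob['contact_force'],2))
S0=np.array([.5635,-.0155,-.0365])
E
python3 -c "
from h import *
tool(S0)"
```

```text
t: 1.1
tool_pos: [0.1742, 0.5998, 0.2002]
tool_rot: [2.269, 2.172, -0.002]
contact_force: [0.4, -0.7, -0.2]
opening: 0.0852
t: 2.1
tool_pos: [0.3664, 0.1747, 0.2007]
tool_rot: [2.263, 2.179, 0.0]
contact_force: [0.8, -0.2, -0.1]
opening: 0.0854
t 2.1 tcp [0.3664 0.1747 0.2007] stepframe [-0.2039  0.1829] yaw err deg -0.09 zaxis [ 0.  0. -1.] F [ 0.78 -0.19 -0.1 ]
```

```bash
python3 -m creep '[{"hand":1,"translation":[-5.3,2.6,0],"delta_rot":[0,0,0]},{"hand":1,"translation":[-5.3,2.6,0],"delta_rot":[0,0,0]},{"hand":1,"translation":[-5.3,2.6,0],"delta_rot":[0,0,0]},{"hand":1,"translation":[-5.3,2.6,0],"delta_rot":[0,0,0]},{"hand":1,"translation":[-5.3,2.5,0],"delta_rot":[0,0,0]},{"hand":1,"translation":[-5.3,2.5,0],"delta_rot":[0,0,0]},{"hand":1,"translation":[0,0,4],"delta_rot":[0,0,0]},{"hand":1,"translation":[0,0,3],"delta_rot":[0,0,0]}]'
python3 - <<'E'
from h import *
tool(S0)
for n in('side','wrist'): snap(n,n+'1')
E
```

```text
t: 3.1
tool_pos: [0.5073, -0.1479, 0.129]
tool_rot: [-2.264, -2.175, 0.001]
contact_force: [0.0, 0.4, -0.1]
opening: 0.0852
t 3.1 tcp [ 0.5073 -0.1479  0.129 ] stepframe [-0.0513 -0.1344] yaw err deg -0.21 zaxis [-0.002  0.001 -1.   ] F [ 0.03  0.4  -0.11]
```

View pics/side1.png

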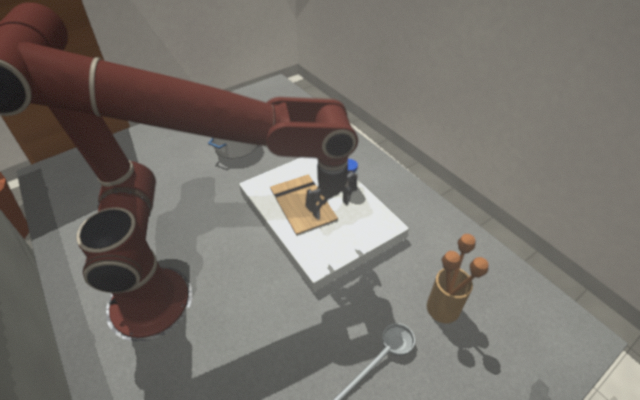

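View pics/wrist1.png

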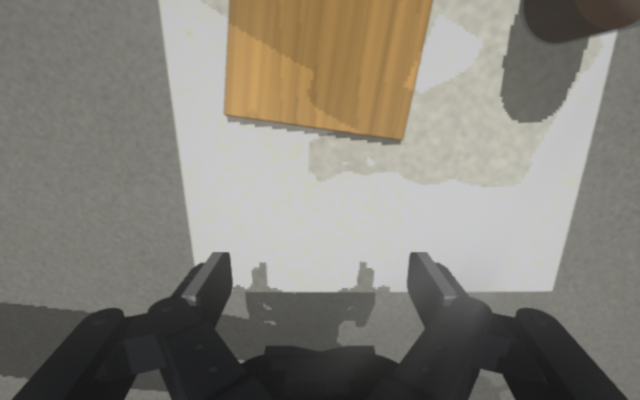

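The wrist view shows the board's back edge from (225,115) to (403,140). It lies centred between the fingers, which are at columns ~205 and ~435, and the space behind it is free. Now I need the open fingertips' height from depth.

```bash
python3 - <<'E'
from h import *
z=np.load('pics/wrist1.npz'); c={k:z[k] for k in('fx','fy','cx','cy','dist','T')}
X=cloud(c,z['d']); o=ctrl.get_obs(); M=R.from_rotvec(o['tool_rot']).as_matrix()
L=(X-np.array(o['tool_pos']))@M
m=(z['d']>0)&(z['d']<.2)&(X[...,2]>.075)
for sgn in(1,-1):
    p=L[m&(L[...,1]*sgn>0.03)&(L[...,2]>-.04)]; print(len(p), np.round(p.min(0),4),np.round(p.max(0),4),np.percentile(p[:,2],[90,99]))
mm=(abs(X[...,2]-.05)<.01)&(z['d']>0);print('step z',np.median(X[mm][:,2]))
E
```

```text
3252 [ 0.1177  0.1422 -0.0054] [0.1412 0.1805 0.0502] [0.04433851 0.0494795 ]Traceback (most recent call last):
  File "<stdin>", line 7, in <module>
    return umr_minimum(a, axis, None, out, keepdims, initial, where)
ValueError: zero-size array to reduction operation minimum which has no identity
```

```bash
python3 -m creep '[{"hand":1,"translation":[0,0,2.5],"delta_rot":[0,0,0]},{"hand":1,"translation":[0,0,2.5],"delta_rot":[0,0,0]},{"hand":1,"translation":[0,0,1.3],"delta_rot":[0,0,0]},{"hand":1,"translation":[0,0,0],"delta_rot":[0,0,0]},{"hand":1,"translation":[0,0,0],"delta_rot":[0,0,0]}]'
python3 -m creep '[{"hand":1,"translation":[0,0,0.25],"delta_rot":[0,0,0]},{"hand":1,"translation":[0,0,0],"delta_rot":[0,0,0]}]'
python3 -m creep '[{"hand":1,"translation":[0,0,0.25],"delta_rot":[0,0,0]},{"hand":1,"translation":[0,0,0],"delta_rot":[0,0,0]}]'
python3 -c "
from h import *
tool(S0); snap('wrist','wrist2')"
```

```text
t: 3.82
tool_pos: [0.5089, -0.1476, 0.0695]
tool_rot: [2.262, 2.177, 0.001]
contact_force: [-0.1, 0.7, 0.6]
opening: 0.0852
t: 4.08
tool_pos: [0.5081, -0.1473, 0.0659]
tool_rot: [2.263, 2.178, 0.0]
contact_force: [-1.0, 0.2, -0.3]
opening: 0.0851
t: 4.32
tool_pos: [0.5077, -0.1471, 0.0627]
tool_rot: [-2.263, -2.178, 0.0]
contact_force: [-0.2, -0.1, 0.4]
opening: 0.0854
t 4.325 tcp [ 0.5077 -0.1471  0.0627] stepframe [-0.051  -0.1336] yaw err deg -0.11 zaxis [-0.001  0.    -1.   ] F [-0.21 -0.1   0.35]
```

View pics/wrist2.png

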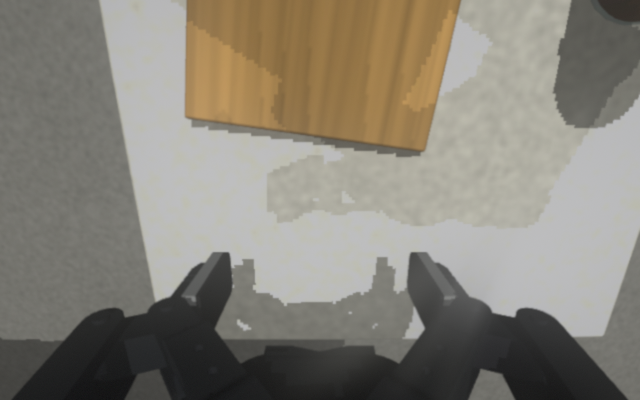

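The shadows are still clear of the fingertips, so I'll keep feeling downward.

```bash
python3 -m creep '[{"hand":1,"translation":[0,0,0.3],"delta_rot":[0,0,0]},{"hand":1,"translation":[0,0,0],"delta_rot":[0,0,0]}]'
python3 -m creep '[{"hand":1,"translation":[0,0,0.2],"delta_rot":[0,0,0]},{"hand":1,"translation":[0,0,0],"delta_rot":[0,0,0]}]'
python3 -m creep '[{"hand":1,"translation":[0,0,0.2],"delta_rot":[0,0,0]},{"hand":1,"translation":[0,0,0],"delta_rot":[0,0,0]}]'
python3 -m creep '[{"hand":1,"translation":[0,0,0.2],"delta_rot":[0,0,0]},{"hand":1,"translation":[0,0,0],"delta_rot":[0,0,0]}]'
```

```text
t: 4.62
tool_pos: [0.5076, -0.1471, 0.0596]
tool_rot: [-2.263, -2.178, 0.0]
contact_force: [0.5, -0.0, -1.2]
opening: 0.0855
t: 4.88
tool_pos: [0.5078, -0.1471, 0.0578]
tool_rot: [-2.263, -2.178, 0.0]
contact_force: [0.6, 0.0, -0.0]
opening: 0.0853
t: 5.12
tool_pos: [0.5078, -0.1472, 0.0558]
tool_rot: [-2.263, -2.178, 0.0]
contact_force: [0.1, 0.1, -0.2]
opening: 0.0853
t: 5.38
tool_pos: [0.5077, -0.1471, 0.0537]
tool_rot: [-2.263, -2.178, 0.0]
contact_force: [0.1, 0.6, -0.1]
opening: 0.0853
```

```bash
python3 -m creep '[{"hand":1,"translation":[0,0,0.2],"delta_rot":[0,0,0]},{"hand":1,"translation":[0,0,0],"delta_rot":[0,0,0]}]'
python3 -m creep '[{"hand":1,"translation":[0,0,0.2],"delta_rot":[0,0,0]},{"hand":1,"translation":[0,0,0],"delta_rot":[0,0,0]}]'
python3 -m creep '[{"hand":1,"translation":[0,0,0.1],"delta_rot":[0,0,0]},{"hand":1,"translation":[0,0,0],"delta_rot":[0,0,0]}]'
python3 -c "
from h import *
tool(S0); snap('wrist','wrist3')"
```

```text
t: 5.62
tool_pos: [0.5077, -0.1471, 0.0518]
tool_rot: [-2.263, -2.178, 0.0]
contact_force: [0.2, -0.9, 0.1]
opening: 0.0855
t: 5.88
tool_pos: [0.5078, -0.1471, 0.0498]
tool_rot: [-2.263, -2.178, 0.0]
contact_force: [-0.2, -0.2, 0.4]
opening: 0.0856
t: 6.12
tool_pos: [0.5079, -0.1472, 0.0489]
tool_rot: [-2.264, -2.178, 0.0]
contact_force: [-0.1, -0.2, 0.6]
opening: 0.085
t 6.125 tcp [ 0.5079 -0.1472  0.0489] stepframe [-0.0508 -0.1336] yaw err deg -0.11 zaxis [-0.  0. -1.] F [-0.09 -0.25  0.56]
```

View pics/wrist3.png

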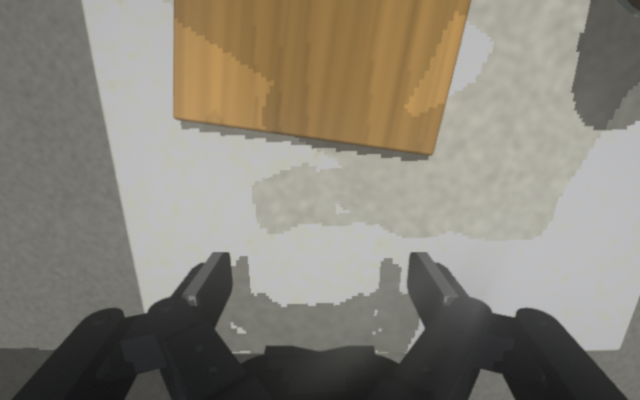

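```bash
python3 -m creep '[{"hand":1,"translation":[1,0,0.1],"delta_rot":[0,0,0]},{"hand":1,"translation":[1,0,0],"delta_rot":[0,0,0]},{"hand":1,"translation":[1,0,0],"delta_rot":[0,0,0]},{"hand":1,"translation":[1,0,0],"delta_rot":[0,0,0]},{"hand":1,"translation":[1,0,0],"delta_rot":[0,0,0]},{"hand":1,"translation":[0.5,0,0],"delta_rot":[0,0,0]},{"hand":1,"translation":[0.5,0,0],"delta_rot":[0,0,0]},{"hand":1,"translation":[0,0,0],"delta_rot":[0,0,0]}]'
python3 -c "
from h import *
tool(S0); snap('wrist','wrist4')"
```

```text
t: 7.18
tool_pos: [0.5102, -0.0871, 0.048]
tool_rot: [2.263, 2.179, -0.0]
contact_force: [0.1, 0.2, -0.5]
opening: 0.0851
t 7.175 tcp [ 0.5102 -0.0871  0.048 ] stepframe [-0.0506 -0.0735] yaw err deg -0.09 zaxis [ 0. -0. -1.] F [ 0.08  0.19 -0.52]
```

View pics/wrist4.png

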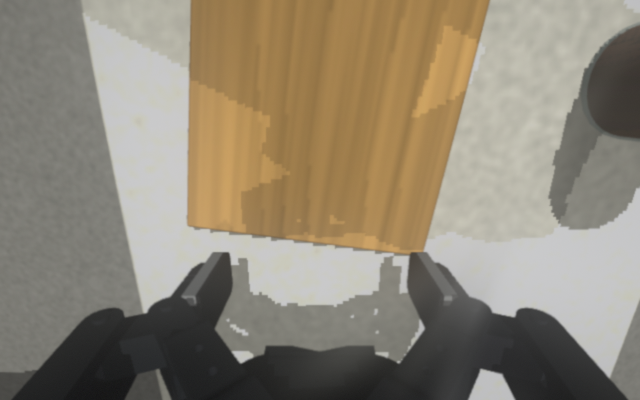

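```bash
python3 - <<'E'
from h import *
z=np.load('pics/wrist4.npz'); c={k:z[k] for k in('fx','fy','cx','cy','dist','T')}
o=ctrl.get_obs(); M=R.from_rotvec(o['tool_rot']).as_matrix(); T=c['T']
K=np.array([[c['fx'],0,c['cx']],[0,c['fy'],c['cy']],[0,0,1.]])
print('cam in tool',((T[:3,3]-o['tool_pos'])@M).round(4),'axes',(M.T@T[:3,:3]).round(3).tolist())
def proj(P):
    q=(np.atleast_2d(P)-T[:3,3])@T[:3,:3]; q=q*[1,-1,-1]
    return cv2.projectPoints(q,np.zeros(3),np.zeros(3),K,c['dist'])[0].reshape(-1,2).round(1)
for zt in(-.035,-.02,-.005,.008):
  for x in(-.011,.011): print(zt,x,proj(np.array(o['tool_pos'])+np.array([[x,.0425,zt],[x,.057,zt],[x,-.0425,zt]])@M.T).tolist())
print('tcp on step',proj([*o['tool_pos'][:2],.05]))
d=z['d']; X=cloud(c,d); print(np.unique((d[255:300,190:230]>0)), d[260:290:8,205:225:6], d[260:290:8,430:450:6])
pts=[(189,227),(424,253),(190,10)]
print(on_plane(c,pts,.06), [R2(S0[2]).T@(p[:2]-S0[:2]) for p in on_plane(c,pts,.06)])
E
```

```text
cam in tool [ 0.077  -0.0004 -0.1736] axes [[0.001, 0.955, 0.298], [1.0, -0.001, -0.001], [-0.0, 0.298, -0.955]]
-0.035 -0.011 [[401.0, 279.3], [428.6, 279.2], [238.8, 279.1]]
-0.035 0.011 [[404.7, 241.0], [433.4, 241.0], [235.3, 240.8]]
-0.02 -0.011 [[394.3, 264.7], [419.6, 264.7], [245.4, 264.6]]
-0.02 0.011 [[397.4, 229.2], [423.7, 229.2], [242.5, 229.0]]
-0.005 -0.011 [[388.6, 252.4], [412.0, 252.4], [251.1, 252.2]]
-0.005 0.011 [[391.2, 219.2], [415.4, 219.2], [248.6, 219.0]]
0.008 -0.011 [[384.3, 243.1], [406.3, 243.1], [255.3, 243.0]]
0.008 0.011 [[386.6, 211.7], [409.3, 211.7], [253.1, 211.6]]
tcp on step [[319.9 234. ]]
[False  True] [[0.19098195 0.13126999 0.131982   0.1338967 ]
 [0.12713686 0.12587872 0.12662047 0.13367431]
 [0.11932264 0.11873285 0.12619326 0.13413765]
 [0.11361525 0.11904293 0.12547576 0.13459659]] [[0.13165224 0.19112654 0.19130847 0.19102333]
 [0.12518592 0.12668444 0.13185906 0.19265775]
 [0.11855232 0.11925634 0.11974698 0.1280637 ]
 [0.11621563 0.11333054 0.11437074 0.11420387]]
[[ 0.43499929 -0.07565592  0.06      ]
 [ 0.57168732 -0.09740806  0.06      ]
 [ 0.45332978  0.03427558  0.06      ]] [array([-0.12621992, -0.06480508]), array([ 0.01117085, -0.08155473]), array([-0.11191324,  0.0457221 ])]
```

```bash
python3 - <<'E'
from h import *
z=np.load('pics/wrist4.npz'); c={k:z[k] for k in('fx','fy','cx','cy','dist','T')}
o=ctrl.get_obs(); M=R.from_rotvec(o['tool_rot']).as_matrix()
L=(cloud(c,z['d'])-np.array(o['tool_pos']))@M
for p in [(222,256),(228,256),(215,262),(210,275),(205,290),(228,285),(412,256),(420,256),(425,262),(432,275),(445,290),(455,296),(470,305)]:
    print(p,L[p[1],p[0]].round(4))
m=(z['d']>0)&(z['d']<.15)&(abs(L[...,1])<.08)
q=L[m]; print(q.min(0),q.max(0)); print(np.percentile(q[:,2],[95,99,99.9]))
E
```

```text
(222, 256) [ 0.0117 -0.0439 -0.0522]
(228, 256) [ 0.0087 -0.0431 -0.0466]
(215, 262) [ 0.0116 -0.0453 -0.0574]
(210, 275) [ 0.0117 -0.0439 -0.0679]
(205, 290) [ 0.0101 -0.0432 -0.0758]
(228, 285) [-0.0046 -0.0432 -0.0502]
(412, 256) [ 0.0092  0.0428 -0.0473]
(420, 256) [ 0.0117  0.0448 -0.052 ]
(425, 262) [ 0.0118  0.0452 -0.0575]
(432, 275) [ 0.0121  0.0443 -0.0684]
(445, 290) [ 0.0118  0.0457 -0.0781]
(455, 296) [ 0.0121  0.0476 -0.0821]
(470, 305) [ 0.0149  0.0484 -0.091 ]
[-0.01243534 -0.07996813 -0.12907554] [ 0.12653456  0.0793881  -0.00131277]
[-0.01195924 -0.01118847 -0.00240828]
```

```bash
python3 - <<'E'
from h import *
im,d,c=snap('side','side5'); cv2.imwrite('pics/side5z.png',cv2.resize(im[110:260,230:420],None,fx=4,fy=4)[...,::-1])
o=ctrl.get_obs(); T=c['T']
K=np.array([[c['fx'],0,c['cx']],[0,c['fy'],c['cy']],[0,0,1.]])
q=((np.atleast_2d(o['tool_pos'])-np.array(T)[:3,3])@np.array(T)[:3,:3])*[1,-1,-1]
p=cv2.projectPoints(q,np.zeros(3),np.zeros(3),K,np.array(c['dist']))[0].reshape(-1,2); print(p,(p-[230,110])*4)
E
```

```text
[[318.87726225 226.68709491]] [[355.50904899 466.74837965]]
```

View pics/side5z.png

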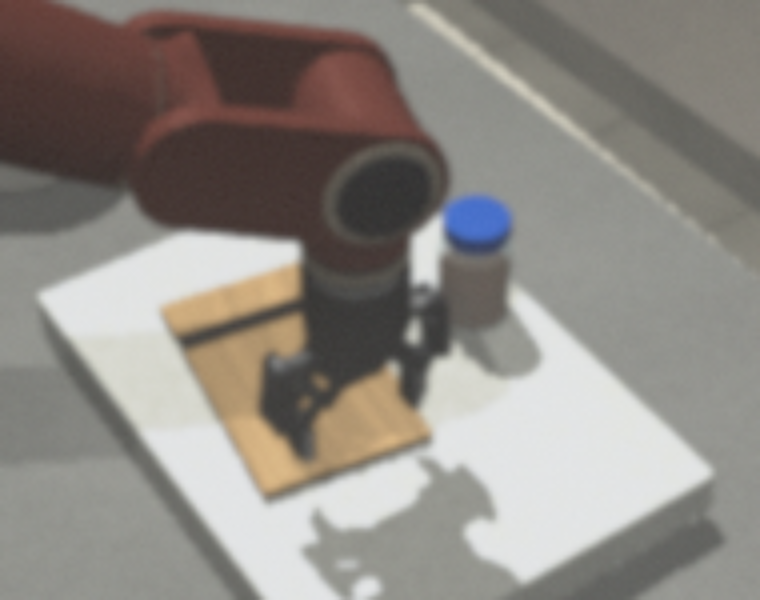

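The fingers hover above the board, so the stated tip offset doesn't match what the cameras show. I'll check with the side camera's depth.

```bash
python3 - <<'E'
from h import *
z=np.load('pics/side5.npz'); c={k:z[k] for k in('fx','fy','cx','cy','dist','T')}
X=cloud(c,z['d']); hsv=z['im'].max(2)
for u,v in [(305,450),(305,440),(298,425),(412,395),(412,380),(350,340),(345,300),(380,190)]:
    uu,vv=230+u/4,110+v/4
    print((u,v),X[int(round(vv)),int(round(uu))].round(3))
o=ctrl.get_obs(); print(o['q'],o['tool_pos'])
m=(X[...,0]>.44)&(X[...,0]<.58)&(X[...,1]>-.16)&(X[...,1]<-.04)&(X[...,2]>.068)&(hsv<90); print(m.sum(),np.sort(X[m][:,2])[:20].round(3))
E
```

```text
(305, 450) [ 0.46  -0.097  0.113]
(305, 440) [ 0.462 -0.094  0.117]
(298, 425) [ 0.454 -0.097  0.142]
(412, 395) [ 0.553 -0.1    0.11 ]
(412, 380) [ 0.554 -0.098  0.124]
(350, 340) [ 0.488 -0.117  0.22 ]
(345, 300) [ 0.488 -0.109  0.25 ]
(380, 190) [ 0.487 -0.148  0.368]
[-3.13407052e-01 -5.61345417e-02  1.98971689e+00 -1.17464673e-04
  1.20797447e+00 -2.74820112e-01] [ 0.51023782 -0.0873984   0.04801582]
2234 [0.104 0.104 0.106 0.106 0.106 0.106 0.11  0.11  0.111 0.111 0.112 0.112
 0.112 0.113 0.115 0.115 0.116 0.116 0.117 0.117]
```

```bash
python3 - <<'E'
from h import *
z=np.load('pics/wrist4.npz'); c={k:z[k] for k in('fx','fy','cx','cy','dist','T')}
X=cloud(c,z['d']); print('wrist: board z',X[100:200:30,250:400:50,2].round(4).tolist(),'step z',X[100:240:40,140:170:10,2].round(4).tolist())
E
python3 -m creep '[{"hand":1,"translation":[-2,0,0],"delta_rot":[0,0,0]},{"hand":1,"translation":[-2,0,0],"delta_rot":[0,0,0]},{"hand":1,"translation":[-2,0,0],"delta_rot":[0,0,0]},{"hand":1,"translation":[0,0,1],"delta_rot":[0,0,0]},{"hand":1,"translation":[0,0,1],"delta_rot":[0,0,0]},{"hand":1,"translation":[0,0,0.5],"delta_rot":[0,0,0]},{"hand":1,"translation":[0,0,0],"delta_rot":[0,0,0]},{"hand":1,"translation":[0,0,0],"delta_rot":[0,0,0]}]'
python3 -c "
from h import *
tool(S0); snap('wrist','wrist6')"
```

```text
wrist: board z [[0.0601, 0.0601, 0.0603], [0.0613, 0.0605, 0.0614], [0.0605, 0.0613, 0.0602], [0.061, 0.061, 0.0609]] step z [[0.0503, 0.0502, 0.0502], [0.0494, 0.0497, 0.0513], [0.0501, 0.0508, 0.0501], [0.05, 0.05, 0.0506]]
t: 8.28
tool_pos: [0.5081, -0.1469, 0.0231]
tool_rot: [2.263, 2.179, 0.0]
contact_force: [-0.3, -0.2, 0.1]
opening: 0.0855
t 8.275 tcp [ 0.5081 -0.1469  0.0231] stepframe [-0.0506 -0.1334] yaw err deg -0.07 zaxis [ 0. -0. -1.] F [-0.25 -0.18  0.13]
```

View pics/wrist6.png

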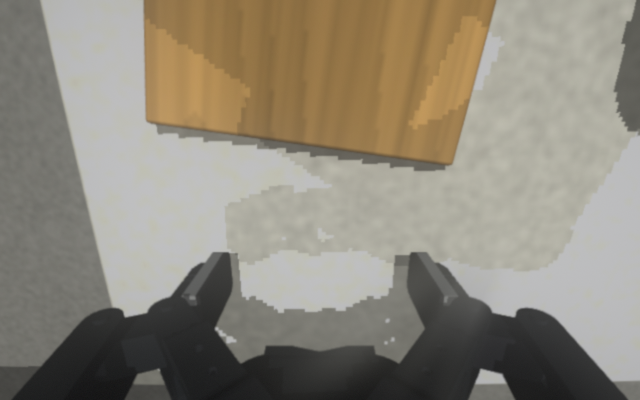

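```bash
python3 -m creep '[{"hand":1,"translation":[0,0,0.5],"delta_rot":[0,0,0]},{"hand":1,"translation":[0,0,0.4],"delta_rot":[0,0,0]},{"hand":1,"translation":[0,0,0],"delta_rot":[0,0,0]}]'
python3 -m creep '[{"hand":1,"translation":[0,0,0.2],"delta_rot":[0,0,0]},{"hand":1,"translation":[0,0,0],"delta_rot":[0,0,0]}]'
python3 -m creep '[{"hand":1,"translation":[0,0,0.2],"delta_rot":[0,0,0]},{"hand":1,"translation":[0,0,0],"delta_rot":[0,0,0]}]'
python3 -m creep '[{"hand":1,"translation":[0,0,0.2],"delta_rot":[0,0,0]},{"hand":1,"translation":[0,0,0],"delta_rot":[0,0,0]}]'
python3 - <<'E'
from h import *
z=1;im,d,c=snap('wrist','wrist7')
o=ctrl.get_obs(); M=R.from_rotvec(o['tool_rot']).as_matrix()
X=cloud(c,d);L=(X-np.array(o['tool_pos']))@M
m=(d>0)&(abs(abs(L[...,1])-.045)<.006)&(abs(L[...,0])<.013)&(im.max(2)<110)&(L[...,2]<-.043)
print('tool z of lowest dark',np.sort(L[m][:,2])[-12:].round(4),'world z',np.sort(X[m][:,2])[:8].round(4))
E
```

```text
t: 8.7
tool_pos: [0.5074, -0.147, 0.0134]
tool_rot: [-2.263, -2.178, 0.001]
contact_force: [-0.1, 0.4, 0.3]
opening: 0.0849
t: 8.95
tool_pos: [0.5078, -0.1472, 0.0119]
tool_rot: [-2.264, -2.178, 0.0]
contact_force: [0.3, -0.6, -0.4]
opening: 0.0854
t: 9.2
tool_pos: [0.5078, -0.1472, 0.0098]
tool_rot: [-2.264, -2.178, 0.0]
contact_force: [0.1, 0.1, -0.7]
opening: 0.0856
t: 9.45
tool_pos: [0.5077, -0.1471, 0.0078]
tool_rot: [-2.263, -2.178, 0.0]
contact_force: [0.8, -0.7, 0.1]
opening: 0.0852
tool z of lowest dark [-0.0432 -0.0432 -0.0432 -0.0432 -0.0432 -0.0432 -0.0431 -0.0431 -0.0431
 -0.0431 -0.043  -0.043 ] world z [0.0509 0.0509 0.0509 0.051  0.051  0.051  0.051  0.051 ]
```

View pics/wrist7.png

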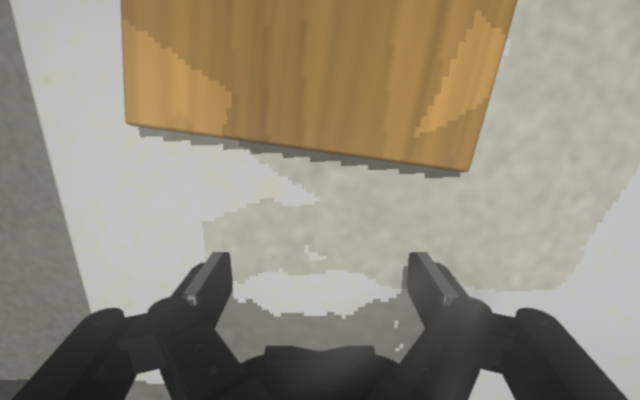

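```bash
python3 -m creep '[{"hand":1,"translation":[0,0,0.15],"delta_rot":[0,0,0]},{"hand":1,"translation":[0,0,0],"delta_rot":[0,0,0]}]'
python3 -m creep '[{"hand":1,"translation":[0,0,0.1],"delta_rot":[0,0,0]},{"hand":1,"translation":[0,0,0],"delta_rot":[0,0,0]}]'
python3 -m creep '[{"hand":1,"translation":[1,0,0],"delta_rot":[0,0,0]},{"hand":1,"translation":[1,0,0],"delta_rot":[0,0,0]},{"hand":1,"translation":[1,0,0],"delta_rot":[0,0,0]},{"hand":1,"translation":[0.5,0,0],"delta_rot":[0,0,0]},{"hand":1,"translation":[0.5,0,0],"delta_rot":[0,0,0]},{"hand":1,"translation":[0.5,0,0],"delta_rot":[0,0,0]},{"hand":1,"translation":[0.5,0,0],"delta_rot":[0,0,0]}]'
python3 -c "
from h import *
tool(S0); snap('wrist','wrist8')"
```

```text
t: 9.75
tool_pos: [0.508, -0.1473, 0.0066]
tool_rot: [2.264, 2.178, 0.0]
contact_force: [0.7, 0.2, 1.0]
opening: 0.0854
t: 10.0
tool_pos: [0.5081, -0.1473, 0.0066]
tool_rot: [-2.263, -2.178, 0.0]
contact_force: [-2.9, 1.4, 7.0]
opening: 0.0856
t: 10.88
tool_pos: [0.511, -0.0981, 0.0066]
tool_rot: [2.26, 2.177, -0.001]
contact_force: [1.3, -6.7, 5.0]
opening: 0.0855
t 10.875 tcp [ 0.511  -0.0981  0.0066] stepframe [-0.0495 -0.0845] yaw err deg -0.06 zaxis [ 0.002 -0.003 -1.   ] F [ 1.32 -6.66  5.  ]
```

View pics/wrist8.png

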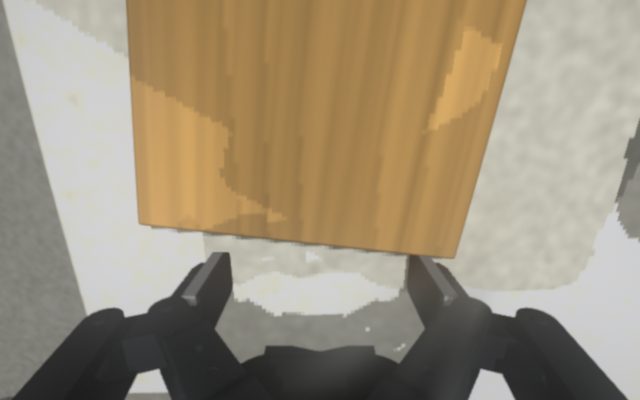

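The fingers touch the step with about 5 N, and the right finger has just reached the board's back edge at about (430,257). I'll raise 2 mm and push.

```bash
python3 -m creep '[{"hand":1,"translation":[0,0,-0.2],"delta_rot":[0,0,0]},{"hand":1,"translation":[0.7,0,0],"delta_rot":[0,0,0]},{"hand":1,"translation":[0.7,0,0],"delta_rot":[0,0,0]},{"hand":1,"translation":[0.7,0,0],"delta_rot":[0,0,0]},{"hand":1,"translation":[0.7,0,0],"delta_rot":[0,0,0]},{"hand":1,"translation":[0.7,0,0],"delta_rot":[0,0,0]},{"hand":1,"translation":[0.5,0,0],"delta_rot":[0,0,0]}]'
python3 -c "
from h import *
tool(S0); snap('wrist','wrist9')"
```

```text
t: 11.8
tool_pos: [0.5112, -0.0567, 0.0073]
tool_rot: [-2.263, -2.178, 0.0]
contact_force: [-0.1, -1.8, -0.7]
opening: 0.0857
t 11.8 tcp [ 0.5112 -0.0567  0.0073] stepframe [-0.0508 -0.0431] yaw err deg -0.09 zaxis [-0.  0. -1.] F [-0.11 -1.84 -0.69]
```

View pics/wrist9.png

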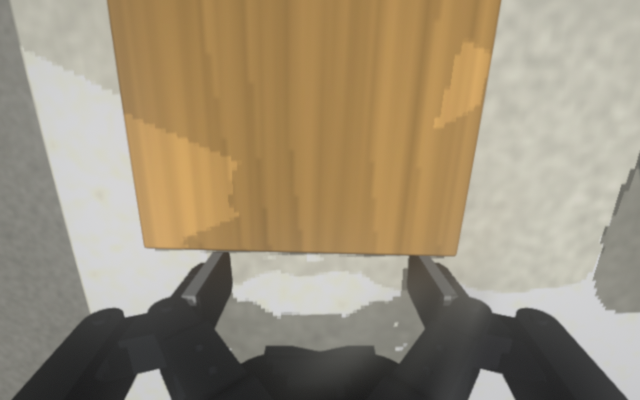

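The board has swung nearly square, with its back edge from (147,247) to (457,255). The contact force is about 2 N. Continuing the push.

```bash
python3 -m creep '[{"hand":1,"translation":[1,0,0],"delta_rot":[0,0,0]},{"hand":1,"translation":[1,0,0],"delta_rot":[0,0,0]},{"hand":1,"translation":[1,0,0],"delta_rot":[0,0,0]},{"hand":1,"translation":[1,0,0],"delta_rot":[0,0,0]},{"hand":1,"translation":[1,0,0],"delta_rot":[0,0,0]},{"hand":1,"translation":[1,0,0],"delta_rot":[0,0,0]},{"hand":1,"translation":[0.6,0,0],"delta_rot":[0,0,0]},{"hand":1,"translation":[0,0,0],"delta_rot":[0,0,0]}]'
python3 - <<'E'
from h import *
tool(S0); im,d,c=snap('wrist','wrist10')
im,d,c=snap('top','top10'); cv2.imwrite('pics/top10z.png',cv2.resize(im[130:290,180:380],None,fx=4,fy=4)[...,::-1])
E
```

```text
t: 12.85
tool_pos: [0.514, 0.0093, 0.0076]
tool_rot: [-2.263, -2.179, -0.001]
contact_force: [-0.3, -0.1, 0.6]
opening: 0.0856
t 12.85 tcp [0.514  0.0093 0.0076] stepframe [-0.0504  0.023 ] yaw err deg -0.08 zaxis [ 0.     0.001 -1.   ] F [-0.31 -0.12  0.56]
```

View pics/wrist10.png

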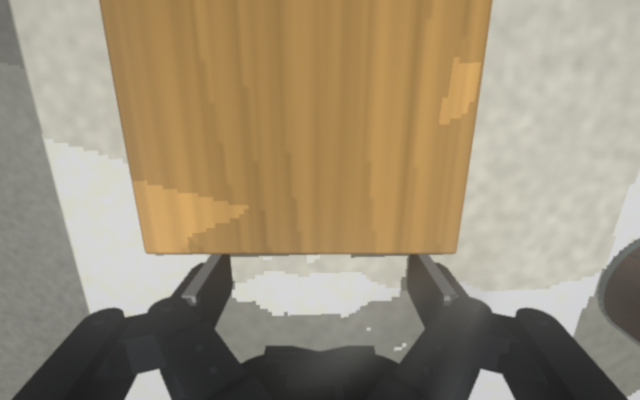

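View pics/top10z.png

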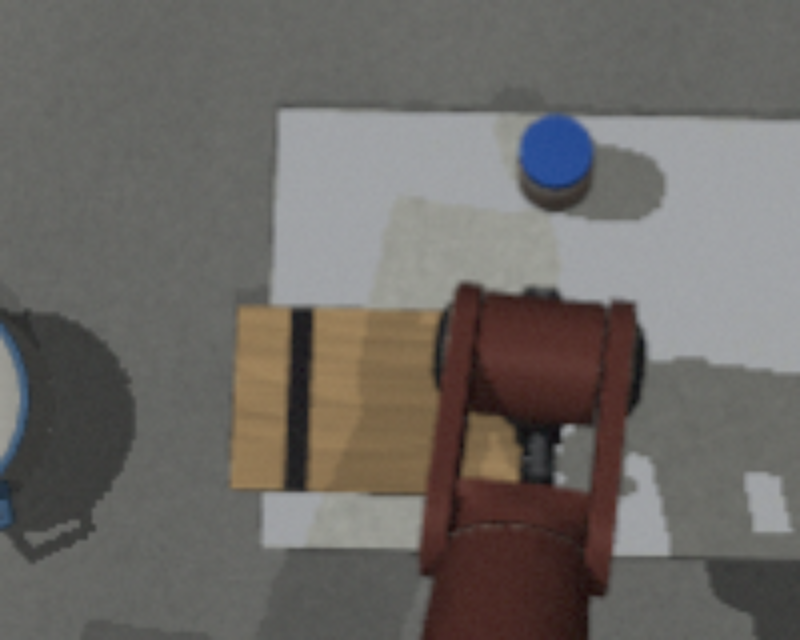

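The board is square and overhanging. In the crop the stripe is at columns ~290-312 and the edge at ~263-275. Next I'll measure the remaining distance.

```bash
cat >> h.py <<'E'
def edge_stripe(im,d,c):
    X=cloud(c,d); hsv=cv2.cvtColor(im,cv2.COLOR_RGB2HSV)
    to=lambda uv,z:(on_plane(c,uv,z)[:,:2]-S0[:2])@R2(S0[2])
    # sub-pixel edges: row-wise intensity transitions
    g=im.mean(2)
    E=[];St=[];En=[]
    for v in range(150,275):
        col=on_plane(c,[[u,v] for u in range(640)],.05)[:,:2]; s=(col-S0[:2])@R2(S0[2])
        hgt=X[v,:,2]
        w=np.where((hsv[v,:,1]>70)&(hsv[v,:,0]<28)&(hgt>.04)&(hgt<.075)&(abs(s[:,0])<.17)&(s[:,1]>.1)&(s[:,1]<.35))[0]
        if len(w)<8:
            k=np.where((abs(s[:,1]-.23)<.03))[0]; k=k[np.argsort(k)]
            if len(k)<5 or abs(s[k,0]).max()>.16: continue
            lo,hi=g[v,k[:4]].mean(),g[v,k[-4:]].mean()
            if hi-lo<30: continue
            t=(lo+hi)/2; i=np.where(g[v,k]>t)[0][0]
            if i==0: continue
            u=k[i]-(g[v,k[i]]-t)/(g[v,k[i]]-g[v,k[i]-1]); E.append((u,v))
        else:
            u0=w.min(); En.append((u0-.5,v))
            seg=np.arange(u0+3,min(u0+32,639)); dark=255-g[v,seg]; wt=np.clip(60-g[v,seg],0,None)
            if wt.sum()>60: St.append(((seg*wt).sum()/wt.sum(),v))
    r={}
    for n,p,z in(('edge',E,.05),('stripe',St,.06),('end',En,.06)):
        if len(p)<5: print(n,len(p)); continue
        q=to(np.array(p),z); f=np.polyfit(q[:,0],q[:,1],1)
        ok=abs(np.polyval(f,q[:,0])-q[:,1])<.004; f=np.polyfit(q[ok,0],q[ok,1],1)
        r[n]=f; print(n,len(p),'x',q[:,0].min().round(3),q[:,0].max().round(3),'y at x=-.12,-.05,.02:',np.polyval(f,[-.12,-.05,.02]).round(4),'rms',np.std(np.polyval(f,q[ok,0])-q[ok,1]).round(4))
    if 'stripe' in r and 'edge' in r: print('stripe-edge mm',1000*(np.polyval(r['stripe'],[-.12,.02])-np.polyval(r['edge'],[-.12,.02])))
E
python3 - <<'E'
from h import *
z=np.load('pics/top10.npz'); c={k:z[k] for k in('fx','fy','cx','cy','dist','T')}
edge_stripe(z['im'],z['d'],c)
z=np.load('pics/wrist10.npz'); c={k:z[k] for k in('fx','fy','cx','cy','dist','T')}
p=on_plane(c,[(147,253),(457,253)],.06)[:,:2]; print('wrist back',(p-S0[:2])@R2(S0[2]))
E
```

```text
edge 56 x -0.157 0.158 y at x=-.12,-.05,.02: [0.2288 0.2289 0.2289] rms 0.0005
stripe 44 x -0.124 0.007 y at x=-.12,-.05,.02: [0.2035 0.2035 0.2035] rms 0.0003
end 46 x -0.127 0.009 y at x=-.12,-.05,.02: [0.2523 0.252  0.2516] rms 0.0009
stripe-edge mm [-25.3713152  -25.43124739]
wrist back [[-0.12772506  0.03608254]
 [ 0.01069638  0.0360712 ]]
```

```bash
python3 -m creep '[{"hand":1,"translation":[0.7,0,0],"delta_rot":[0,0,0]},{"hand":1,"translation":[0.7,0,0],"delta_rot":[0,0,0]},{"hand":1,"translation":[0.5,0,0],"delta_rot":[0,0,0]},{"hand":1,"translation":[0.4,0,0],"delta_rot":[0,0,0]},{"hand":1,"translation":[0.2,0,0],"delta_rot":[0,0,0]},{"hand":1,"translation":[0,0,0],"delta_rot":[0,0,0]}]'
python3 - <<'E'
from h import *
tool(S0); im,d,c=snap('top','top11'); edge_stripe(im,d,c); tool(S0)
E
```

```text
t: 13.7
tool_pos: [0.515, 0.034, 0.0076]
tool_rot: [-2.263, -2.178, -0.001]
contact_force: [-0.4, -0.9, 1.0]
opening: 0.0853
t 13.7 tcp [0.515  0.034  0.0076] stepframe [-0.0503  0.0477] yaw err deg -0.11 zaxis [ 0.     0.001 -1.   ] F [-0.38 -0.86  1.05]
edge 56 x -0.157 0.158 y at x=-.12,-.05,.02: [0.2288 0.2289 0.2289] rms 0.0005
stripe 45 x -0.124 0.009 y at x=-.12,-.05,.02: [0.2276 0.2276 0.2276] rms 0.0003
end 47 x -0.127 0.011 y at x=-.12,-.05,.02: [0.2763 0.2759 0.2755] rms 0.0008
stripe-edge mm [-1.17447367 -1.32683757]
t 13.75 tcp [0.5149 0.0339 0.0075] stepframe [-0.0503  0.0476] yaw err deg -0.11 zaxis [ 0.     0.001 -1.   ] F [ 0.22 -0.99  0.31]
```

The stripe is within about 1.3 mm of the edge. I'll back off, rise and verify.

```bash
python3 -m creep '[{"hand":1,"translation":[-1,0,0],"delta_rot":[0,0,0]},{"hand":1,"translation":[-2,0,0],"delta_rot":[0,0,0]},{"hand":1,"translation":[-2,0,0],"delta_rot":[0,0,0]},{"hand":1,"translation":[0,0,-3],"delta_rot":[0,0,0]},{"hand":1,"translation":[0,0,-5],"delta_rot":[0,0,0]},{"hand":1,"translation":[-3,0,-5],"delta_rot":[0,0,0]},{"hand":1,"translation":[-5,0,-3],"delta_rot":[0,0,0]},{"hand":1,"translation":[0,0,0],"delta_rot":[0,0,0]}]'
python3 - <<'E'
from h import *
tool(S0); im,d,c=snap('top','top12'); edge_stripe(im,d,c); o,w,s,X=measure(im,d,c)
print('board z',np.median(X[...,2][cv2.erode(w,np.ones((5,5)))>0]))
print(stripe(S0,o['board'][0]))
z=np.load('pics/top0.npz')
c0={k:z[k] for k in('fx','fy','cx','cy','dist','T')}; X0=cloud(c0,z['d'])
for n,b in dict(jar=(.6,.8,-.1,.1,.12),pot=(.35,.75,.3,.7,.06),holder=(.5,.85,-.75,-.42,.1),ladle=(.25,.62,-.6,-.4,.012)).items():
    f=lambda Y:Y[(Y[...,0]>b[0])&(Y[...,0]<b[1])&(Y[...,1]>b[2])&(Y[...,1]<b[3])&(Y[...,2]>b[4])].mean(0).round(4)
    print(n,f(X0),f(X))
E
```

```text
t: 14.75
tool_pos: [0.5115, -0.0995, 0.1711]
tool_rot: [2.264, 2.169, 0.005]
contact_force: [-0.7, 0.5, -0.9]
opening: 0.0856
t 14.75 tcp [ 0.5115 -0.0995  0.1711] stepframe [-0.0489 -0.0858] yaw err deg -0.37 zaxis [ 0.006 -0.002 -1.   ] F [-0.67  0.51 -0.91]
edge 55 x -0.157 0.158 y at x=-.12,-.05,.02: [0.2288 0.2289 0.2289] rms 0.0005
stripe 45 x -0.124 0.009 y at x=-.12,-.05,.02: [0.2276 0.2276 0.2276] rms 0.0003
end 48 x -0.128 0.011 y at x=-.12,-.05,.02: [0.2763 0.2763 0.2762] rms 0.0008
stripe-edge mm [-1.19260708 -1.39138919]
step [ 0.5634 -0.0096 -0.0446] rms 0.0462 size [0.505 0.34 ]
board [ 0.5118  0.153  -0.0443] rms 0.0024 size [0.219 0.139]
board z 0.0595806721669796
[array([-0.12737733, -0.00291774]), array([ 0.01261841, -0.00400939])]
jar [ 0.681  -0.0053  0.1459] [ 0.6807 -0.0051  0.1459]
pot [0.5093 0.4689 0.1031] [0.5093 0.469  0.1031]
holder [ 0.6337 -0.4743  0.2022] [ 0.6339 -0.4745  0.2022]
ladle [ 0.5096 -0.4771  0.0901] [ 0.509  -0.4768  0.0892]
```

View pics/top12.png

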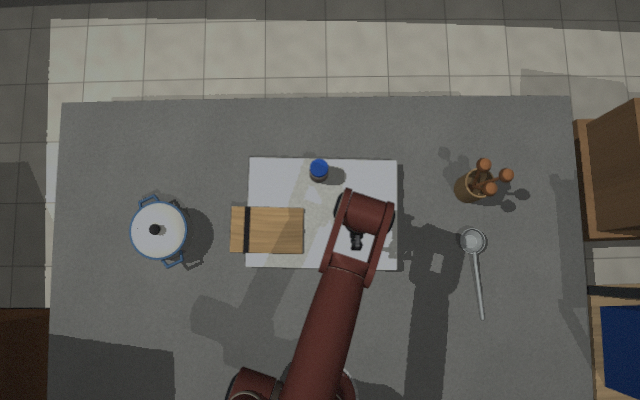

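The stripe at (247,230) lies on the step's left edge at column ~247. The board is free and flat, the bystanders haven't moved and the arm is clear. Handing in.

```bash
python3 -c "
from station import ctrl
print(ctrl.finish_job())"
```

```text
the job is handed in; nothing more can be done
None
```

I pushed the board flat along the step with both open fingers against its back end. That squared it up and moved it about 14 cm, until the stripe lay over the step's left edge. I then backed the arm off and handed the job in at about 14.8 s.

**Last checks:**
- **Stripe:** its centre line is 1.2 to 1.4 mm short of the edge at both ends, parallel to it and between the step's sides. A coarser outline fit of the board gave 3 to 4 mm; both are within the 10 mm limit.
- **Board:** flat, with its top at 59.6 mm.
- **Bystanders:** the pot, jar, spoon holder and ladle are unchanged to within about 1 mm in the top view. The ladle and holder figures come from a rough region average.
- **Robot:** touching nothing, about 17 cm above the counter.

**What failed or disagreed:**
- **Fingertip height:** the open fingertips sat about 47 mm higher relative to the reported TCP than I expected from the description. My first push passed over the board without touching it. The wrist and side cameras showed this, and I found the right height by a light touch on the step (about 7 N).
- **Step fit:** re-fitting the step's outline in the last picture failed because the overhanging board and the arm were in it. I relied on the first step fit and the directly measured edge instead.

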